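# Back the ratchet take-up reel off to its stop

### The job

Of the two crank reels on the bench, the one with the toothed wheel is wound too far. Lift its holding pawl clear by swinging the pawl's ball-topped lever right over, so that it stays up, and only then turn the crank backwards (clockwise seen from above) until the crank arm is up against the stop post. Leave the pawl lifted and let go of everything.

Things in the scene. Friction and masses are not known exactly. Their poses are not given: they have to be found in the camera images.
- reel_axis (a point): Axis of the ratchet reel at bench level; x points level along the crank arm when at its stop, z up. Fixed grey base 200 mm across, steel wheel 116 mm across with ten saw teeth on top (tops 40 mm up), drum, crank. Stop: upright steel post 12 mm thick, top 60 mm up, 72 mm from the axis, just clockwise of x. The other reel has a smooth wheel, no pawl, no post.
- crank_handle (a point): Centre of the fixed upright round black handle of the ratchet reel's crank: 20 mm thick, from 53 to 112 mm above the bench, 55 mm from the axis. It stands on a flat steel arm 74 mm long, 18 mm wide, top 53 mm above the bench.
- wheel (a joint): Angle of wheel and crank, rad: 0 with the arm at the stop post, growing counter-clockwise from above; equals the arm's angle from reel_axis x. Starts at 1.0 to 1.75. Pawl down: turns back only by a little slack. Freed: needs 1 to 2 N at the handle and stays where left.
- pawl_knob (a point): Centre of the 22 mm steel ball on the pawl's lever, an 8 mm rod; 65 mm from the level hinge, which is 42 mm up, at the rim opposite the crank. Pawl down: ball 103 mm up, leaning 22 mm to the nose side of the hinge. Lifted: 97 mm up, 34 mm beyond the hinge. x lies along the hinge; the level direction of y is the way to swing the ball to lift.
- pawl (a joint): Angle of the pawl, rad: 0 nose down in the teeth, 0.9 fully lifted at its limit. Its weight holds it at either end: pushed with about 0.5 N until the ball is 10 to 15 mm beyond the hinge it tips over and stays lifted; short of that it falls back.

How it is judged (in metres and radians):
On the way:
1. the pawl is lifted while the wheel is still wound on (value of joint pawl above 0.6 rad and value of joint wheel above 0.75 rad), for 0.2 s.
At the end, for the whole second after the job is handed in: The pawl stands lifted (joint above 0.6 rad) and the crank rests within 0.2 rad of the stop, standing still (value of joint pawl above 0.6 rad and value of joint wheel below 0.2 rad and velocity of joint wheel between -0.1 and 0.1 rad/s); the robot touches nothing.
It fails at once if the wheel is forced back with the pawl down (value of joint pawl below 0.3 rad and value of joint wheel below 0.75 rad).
It also fails if it takes over 48 s, if anything falls off the work surface, if the arm or the gripper's body presses on something with over 40 N, if the wrist force passes 120 N, or if a joint passes its speed limit or range.

### The arm

A 6-joint arm with a two-finger parallel gripper is mounted at the origin on the work surface. World frame = base frame: x ahead of the robot, y to its left, z up, the work surface at z = 0. Lengths are in mm, angles in rad, forces in N, time in s.
With the tool pointing down it reaches from about 275 to 825 mm from the base axis. Payload 5.2 kg.
Tool frame: the origin (TCP) lies at the very end of the fingers, on their centre line; the grasp point (between the pads) lies 19 mm behind it; z points along the fingers, y is the line along which they close (so a half turn about z gives the same grasp; the last joint's range is limited). The gripper opens to 93 mm and grips with 3 to 60 N. Pads are 15 mm wide; open, the fingers measure 128 mm over their backs; the gripper's body (75 mm by 188 mm) begins 65 mm behind the grasp point.
Start: joints at [1.127, 0.259, 1.535, -0, 1.348, -0.203], TCP at [131.141, 534.141, 218.653] pointing down, gripper open.
Joint ranges: [-3.14, 3.14], [-0.91, 2.08], [0.19, 2.58], [-1.22, 4.36], [0.22, 2.71], [-3.12, 3.12]. Speed limits (rad/s): [2.57, 2.57, 3.14, 3.14, 3.14, 3.14].

### API

Orientations are given as [roll, pitch, yaw] about the fixed x, y, z axes, in that order (R = Rz(yaw) Ry(pitch) Rx(roll)).
In Python, from bench import robot gives the robot as it stands. The module is installed in compiled form; this text tells all that it offers. Calls block until the motion is done:
- robot.move_ptp(position, orientation): joint-space move of the TCP to a pose.
- robot.move_linear(position, ori=None, speed=150, f_stop=None): straight line of the TCP; ori=None keeps the orientation; speed is the mean speed in mm/s. With f_stop (N) it stops when the force on the tool has changed by that much, and returns True; else False.
- robot.move_j(angles): joint-space move.
- robot.move_gripper(opening): opening from 0.0 (shut) to 1.0 (fully open); the grip force is fixed at half the most; returns when the fingers have stopped.
- robot.sleep(seconds).
- robot.inverse_kinematics(position, orientation): joint angles nearest the present ones, or None.
- robot.get_image(name): name is "side" or "top"; returns a dict with "img" (420x560x3 uint8, blue, green, red), "fovy" (degrees; the focal length in pixels is half the picture's height over the tangent of half this angle, whatever the lens; pixels are square), "cx", "cy" (the principal point, pixels), "k1" (the pictures are not rectified: a ray, as slopes to the right and down, at radius r is drawn at 1 + k1 r^2 times it, then the intrinsics apply), "eye" and "orientation" of the camera in the world. Camera axes: x right, y down, z forward; pixel columns grow to the right and rows downward; lengths in mm; the calibration is good to about 2 mm. A picture is of the moment at which its call begins. There is no depth.
A pose or a line that the arm cannot do raises robot.MotionError and nothing moves.
- robot.hand_in(): hands the job in; it is judged then, once.
Readings, each from a call of its own:
- robot.current_t(): time.
- robot.current_qpos(): joint angles.
- robot.current_joint_vel(): joint speeds.
- robot.current_joint_efforts(): joint torques, N m.
- robot.current_tcp_pos(): TCP position.
- robot.current_eef_rot(): TCP orientation.
- robot.current_contact_force(): force on the tool from outside, world axes, zero at the start.
- robot.current_ft_torque(): the same for the moment, N m.
- robot.current_gripper_width(): opening from 0.0 (shut) to 1.0 (fully open).
- robot.current_finger_force(): force on a finger pad.
Only numpy, scipy, OpenCV 4.12 (cv2) and the standard library are available. Lean on these libraries where they do the work, as an engineer would, in place of code of your own. Each camera call takes 0.05 s, during which the arm holds its last target. There are 200 camera calls.

## Working session

There is one attempt and no reset: what is moved stays moved. The work goes in short steps, each a Python script; the robot and the scene stay as the last script left them, time stands still between calls to the robot, and variables do not carry over. Pictures are saved under pics/ and viewed, at most 10 in all, crops included, and the job is handed in when it is done.

```bash
mkdir -p pics; cat > h.py <<'E'
import numpy as np, cv2
from scipy.spatial.transform import Rotation as R
from bench import robot
def rot(o):
    o=np.array(o,float)
    return o if o.shape==(3,3) else R.from_euler('xyz',o).as_matrix()
def ray(c,u,v):
    f=c['img'].shape[0]/2/np.tan(np.radians(c['fovy'])/2)
    K=np.array([[f,0,c['cx']],[0,f,c['cy']],[0,0,1]])
    p=cv2.undistortPoints(np.array([[[u,v]]],float),K,np.array([c['k1'],0,0,0,0.]))[0,0]
    return np.array(c['eye'],float), rot(c['orientation'])@np.array([p[0],p[1],1])
def plane(c,u,v,z):
    e,d=ray(c,u,v); return e+d*(z-e[2])/d[2]
def proj(c,P):
    f=c['img'].shape[0]/2/np.tan(np.radians(c['fovy'])/2)
    q=rot(c['orientation']).T@(np.array(P,float)-np.array(c['eye'])); s=q[:2]/q[2]; s=s*(1+c['k1']*(s@s))
    return f*s+[c['cx'],c['cy']]
def cross(c1,p1,c2,p2):
    e1,d1=ray(c1,*p1); e2,d2=ray(c2,*p2)
    t=np.linalg.lstsq(np.c_[d1,-d2],e2-e1,rcond=None)[0]
    a,b=e1+d1*t[0],e2+d2*t[1]; return (a+b)/2,np.linalg.norm(a-b)
E
python3 - <<'E'
from h import *
import pickle
for n in('side','top'):
    c=robot.get_image(n); pickle.dump(c,open(n+'.pkl','wb')); cv2.imwrite(f'pics/{n}0.png',c['img'])
    print({k:v for k,v in c.items() if k!='img'})
E
```

```text
{'fovy': 50.59083601088613, 'cx': 288.93903137236157, 'cy': 211.86204705861664, 'k1': -0.04233941313924502, 'eye': array([ 185.29910494, -583.86061561,  481.13033602]), 'orientation': array([-2.10619357, -0.00450531, -0.53071151])}
{'fovy': 56.05815682824067, 'cx': 283.2760948179774, 'cy': 213.8947215679343, 'k1': -0.046159817476433315, 'eye': array([452.93466805, -10.37827504, 763.40050257]), 'orientation': array([-3.01882101,  0.03905099, -1.58706631])}
```

View pics/top0.png

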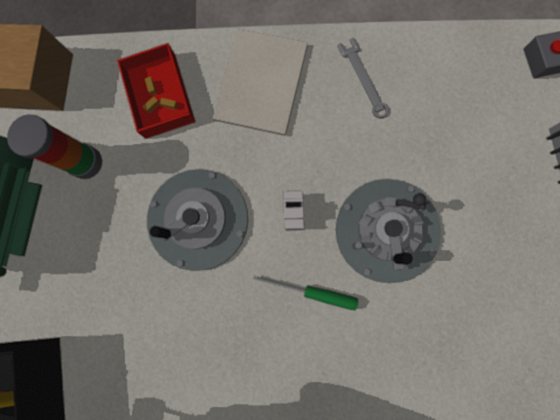

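View pics/side0.png

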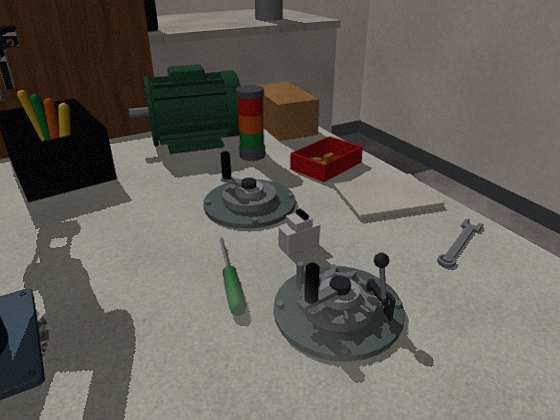

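The ratchet reel is in the top view at about (389,230), with its handle at (403,258) and ball at (420,200). In the side view the ball is at (382,260) and the handle spans (312,265–300). I'll zoom in on both.

```bash
python3 - <<'E'
from h import *
import pickle
t=pickle.load(open('top.pkl','rb'));s=pickle.load(open('side.pkl','rb'))
a=cv2.resize(t['img'][170:290,330:470],None,fx=2.8*2,fy=5.6,interpolation=cv2.INTER_CUBIC)[:600]
b=cv2.resize(s['img'][240:370,265:415],None,fx=4.5,fy=4.5,interpolation=cv2.INTER_CUBIC)
cv2.imwrite('pics/a.png',cv2.convertScaleAbs(a[:, :780],alpha=1.5)[:600]);cv2.imwrite('pics/b.png',cv2.convertScaleAbs(b,alpha=1.5))
print(cross(t,(420,200),s,(382,260)), plane(t,420,200,103), plane(t,389,230,12), plane(t,403,258,112))
E
```

```text
(array([ 554.1534662 , -216.61305287,  103.89596775]), np.float64(1.65654716995034)) [ 553.58660067 -216.38898714  103.        ] [ 511.16421516 -182.77054992   12.        ] [ 457.18071836 -180.44842133  112.        ]
```

View pics/a.png

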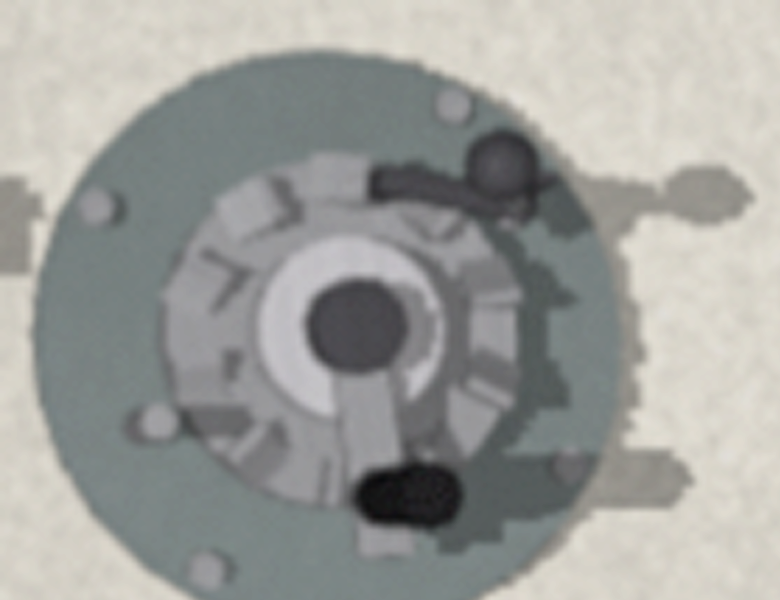

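View pics/b.png

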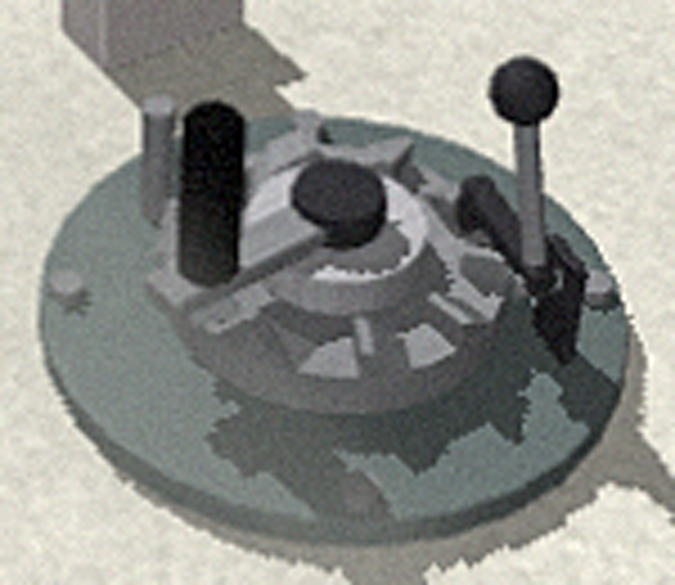

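The crops show the post top at top-view (358.6,245.4), the axle cap at (393.8,228) and the handle top at (407.1,258.4). The pawl nose is at (398.8,203) and the hinge near (422,207), so lifting swings the ball right in the image, about −y.

```bash
python3 - <<'E'
from h import *
import pickle
np.set_printoptions(precision=1,suppress=True)
t=pickle.load(open('top.pkl','rb'));s=pickle.load(open('side.pkl','rb'))
A=lambda x,y:(330+x/5.6,170+y/5.6)
B=lambda x,y:(265+x/4.5,240+y/4.5)
ball,e=cross(t,A(502,163),s,B(524,90)); print('ball',ball,e)
H,e=cross(t,A(432,495),s,B(213,112)); print('handle',H,e, plane(t,*A(432,495),112))
P,e=cross(t,A(160,418),s,B(158,103)); print('post',P,e,plane(t,*A(160,418),60))
C,e=cross(t,A(357,322),s,B(340,185)); print('cap',C,e)
for z in (8,12,16): print('base',z,plane(t,*A(328,343),z))
print('nose',plane(t,*A(385,187),42),'hinge',plane(t,*A(520,205),42))
ax=C[:2]
ang=lambda p:np.arctan2(*(p[:2]-ax)[::-1])
x=ang(P)+np.arcsin(15/72)
print('wheel',ang(H)-x,'R',np.linalg.norm(H[:2]-ax),np.linalg.norm(P[:2]-ax),'x',x,'ball ang',ang(ball),np.linalg.norm(ball[:2]-ax))
print(robot.current_tcp_pos(),robot.current_eef_rot(),robot.current_t())
E
```

```text
ball [ 555.1 -215.8  103.2] 0.06911341998747526
handle [ 456.6 -186.9  113.4] 0.44777715230208526 [ 456.4 -187.2  112. ]
post [ 482.2 -116.6   60.8] 0.6369286550164469 [ 482.5 -116.9   60. ]
cap [ 512.2 -181.1   57.9] 0.6546436898173156
base 8 [ 509.1 -182.8    8. ]
base 12 [ 508.8 -181.8   12. ]
base 16 [ 508.5 -180.9   16. ]
nose [ 557.4 -196.1   42. ] hinge [ 550.5 -239.9   42. ]
wheel -5.252371406698447 R 55.88800808317954 71.09640182749307 x 2.215434732013717 ball ang -0.6807449670575482 55.16947101365862
[130.9 533.7 217.9] [-3.1 -0.   2.9] 0.1
```

Estimates: axis (511.5,−181), wheel about 1.03 rad, ball (555,−216,103), lift direction about (−0.2,−0.98). Next I lift the pawl with closed fingers.

```bash
python3 - <<'E'
from h import *
np.set_printoptions(precision=1,suppress=True)
robot.move_gripper(0.0)
ball=np.array([555.1,-215.8]); d=np.array([-.19,-.98]); d/=np.linalg.norm(d)
yaw=np.arctan2(-d[1],-d[0]); o=[np.pi,0,yaw]
robot.move_ptp([430,0,230],o)
s=ball-d*42
robot.move_ptp([*s,170],o)
robot.move_linear([*s,90],speed=100)
print(robot.current_contact_force())
e=ball+d*(22+26-11-7.5)
print(robot.move_linear([*e,90],speed=60,f_stop=12), robot.current_tcp_pos(), e, robot.current_contact_force())
robot.sleep(.3)
robot.move_linear([*(e-d*15),90],speed=80)
robot.move_linear([*(e-d*15),190],speed=150)
robot.move_ptp([400,-20,200],o)
c=robot.get_image('side'); cv2.imwrite('pics/s1.png',cv2.resize(c['img'][230:380,255:435],None,fx=4,fy=4)); print(robot.current_t())
E
```

```text
[ 0.1  0.2 -0.5]
False [ 549.5 -244.4   90. ] [ 549.5 -244.8] [ 1.  -0.9 -1. ]
9.4583
```

View pics/s1.png

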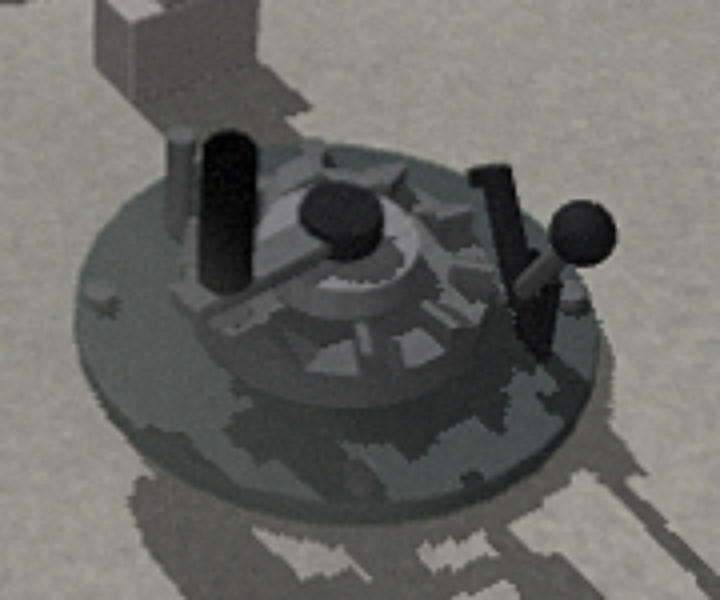

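The pawl stands lifted (ball at crop (583,233), nose up) and the crank has not moved. Now I push the handle clockwise along its arc.

```bash
python3 - <<'E'
from h import *
np.set_printoptions(precision=1,suppress=True)
ax=np.array([511.5,-181.2]); x0=2.215
def pose(w,back,z=76):
    a=x0+w; u=np.array([np.cos(a),np.sin(a)]); d=np.array([u[1],-u[0]])
    return [*(ax+55.5*u-d*back),z],[np.pi,0,a-np.pi/2]
p,o=pose(1.03,42,170); robot.move_ptp(p,o)
robot.move_linear(pose(1.03,42)[0],speed=100)
for w in [1.03,.85,.68,.5,.34,.2,.1,.03,-.03,-.08]:
    p,o=pose(w,17.5); st=robot.move_linear(p,o,speed=45,f_stop=12)
    f=robot.current_contact_force(); print(w,st,np.array(f))
    if st: break
wl=w
p,o=pose(wl,40); robot.move_linear(p,o,speed=80)
p[2]=190; robot.move_linear(p,speed=150)
robot.move_ptp([350,0,220],o); robot.sleep(.3)
t=robot.get_image('top'); c=robot.get_image('side')
cv2.imwrite('pics/e.png',np.hstack([cv2.resize(c['img'][230:380,255:435],None,fx=2.2,fy=2.2),cv2.resize(t['img'][170:320,320:500],None,fx=2.2,fy=2.2)])); print(robot.current_t())
E
```

```text
1.03 False [ 0.4 -0.2 -0.4]
0.85 False [-0.3 -0.3  0.6]
0.68 False [ 0.  -0.7 -0.2]
0.5 False [ 0.2  0.6 -0.2]
0.34 False [0.  0.  0.3]
0.2 False [-0.1  0.1 -0.2]
0.1 False [-0.2 -0.1  0.4]
0.03 False [ 0.2  0.2 -0.6]
-0.03 False [-9.4 -9.2  2.8]
-0.08 False [-17.  -16.8   5.8]
17.5
```

View pics/e.png

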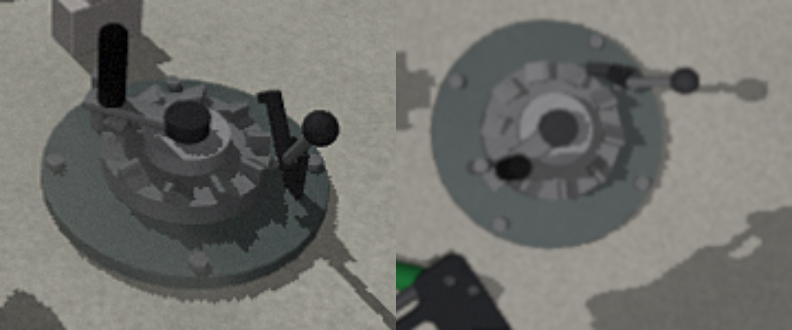

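The arm is against the post (handle at composite (513,168), post at (480,165)). The pawl is still lifted and the gripper is clear of everything.

```bash
python3 -c "
from bench import robot
print(robot.current_contact_force(), robot.hand_in())"
```

```text
the job is handed in; nothing more can be done
[-0.29799606 -0.15122433  0.37699394] None
```

I swung the pawl over so it stays lifted, turned the crank clockwise to the stop post, backed the gripper clear, and handed in after about 17.5 s; no verdict came back.

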